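Put the chart-table instruments back on their own pads

TASK

The three instruments were put down on one another's pads: move the compass to the middle of the round pad, the pair of dividers to the middle of the long pad, lying flat along it, and the chart weight to the middle of the square pad, each right way up. To make room, first set one of the three down, let go, in the middle of the empty six-sided pad and fetch it from there later. Set everything down gently rather than dropping it, and do not disturb the parallel rule, the pencil cup or the eraser.

Things in the scene. Friction and masses are not known exactly. Their poses are not given: they have to be found in the camera images.
- compass: Hand-bearing compass: a white plastic puck, 56 mm in diameter, its straight side 34 mm high, standing upright, with a low glass dome on top and a small white sighting block (10 x 12 mm) at the rim on its -x side (42 to 44 mm high in all). About 130 g. Origin at the centre of its underside, z up. At the start it stands on the long pad.
- dividers: Closed stainless steel dividers lying flat: a slim bar 130 mm long along x, 9 mm thick. Round head (22 mm across) centred 46 mm from the origin at -x; points at +x, 64 mm from it. From x = -40 to +18 mm the legs form a bar 16 mm wide (along y): grip there. 70 g, balanced within 10 mm of the origin (underside, centre line). Starts on the square pad, overhanging it.
- weight: Steel chart weight: a square block 46 x 46 mm and 26 mm high with upright sides and a small round knob on top (18 mm in diameter, 39 mm high in all). About 440 g. Origin at the centre of its underside, sides along x and y, z up. At the start it stands on the round pad.
- round_pad: Round dark rubber non-slip pad, 3 mm thick, fixed to the table; origin at the centre of its underside, on the table top, z up. 110 mm in diameter. Home of the compass.
- square_pad: Square dark rubber non-slip pad, 3 mm thick, fixed to the table; origin at the centre of its underside, on the table top, z up. 105 x 105 mm, sides along its x and y. Home of the chart weight.
- long_pad: Long rectangular dark rubber non-slip pad, 3 mm thick, fixed to the table; origin at the centre of its underside, on the table top, z up. 160 mm along its x, 70 mm along its y. Home of the dividers.
- six_sided_pad: Six-sided dark rubber non-slip pad, 3 mm thick, fixed to the table; origin at the centre of its underside, on the table top, z up. 112 mm across the flats. Empty at the start: the free spot.
- rule: Bystander: grey aluminium parallel rule, two bars 300 mm long linked side by side, 56 mm wide in all, up to 12 mm high, lying flat on the far side of the table. Loose. Origin at the centre of its underside, x along its length.
- pencil_cup: Bystander: clear acrylic pencil cup, 68 mm in diameter, 95 mm high, with three pencils standing up out of it to about 155 mm. Loose. Stands at the far right. Origin at the centre of its underside.
- eraser: Bystander: small white eraser in a cardboard sleeve, 45 x 20 mm, 13 mm high. Loose, lying between the pads. Origin at the centre of its underside, x along its length.
There are look-alikes about, which are no part of the job. What is shaped like the long_pad but orange is not meant. What is shaped like the round_pad but red is not meant.

How it is judged:
By the outcome, as a careful person would: the job done as asked, in the order asked, and still so for the second after the job is handed in, with the robot touching nothing.
It also fails if it takes over 122 s, if anything falls off the work surface, if the arm or the gripper's body presses on something with over 40 N, if the wrist force passes 120 N, or if a joint passes its speed limit or range.

ROBOT

A 6-joint arm with a two-finger parallel gripper is mounted at the origin on the work surface. World frame = base frame: x ahead of the robot, y to its left, z up, the work surface at z = 0. Lengths are in m, angles in degrees, forces in N, time in s.
With the tool pointing down it reaches from about 0.375 to 0.9 m from the base axis. Payload 3.1 kg.
Tool frame: the origin (TCP) lies at the very end of the fingers, on their centre line; the grasp point (between the pads) lies bot.grip_point_offset behind it (bot.grip_point_offset is the distance from the TCP to the grasp point, in m); z points along the fingers, y is the line along which they close (so a half turn about z gives the same grasp; the last joint's range is limited). The gripper opens to 87 mm and grips with 3 to 60 N. Pads are 19 mm wide; open, the fingers measure 117 mm over their backs; the gripper's body (75 mm by 190 mm) begins 51 mm behind the grasp point.
Start: joints at [63.226, 30.224, 82.088, -0, 67.689, -10.227], TCP at [0.178, 0.599, 0.223] pointing down, gripper open.
Joint ranges: [-176.69, 176.69], [-43.24, 126.21], [12.49, 139.97], [-82, 262], [0, 151.66], [-163.58, 163.58]. Speed limits (degrees/s): [159.86, 159.86, 180, 180, 180, 180].

INTERFACE

Orientations are given as a 3x3 rotation matrix whose columns are the frame's x, y, z axes.
In Python, from rig import bot, viewer, ticket gives the robot as it stands.
- The arm moves only by the tool servo_tool, never from a script. Its argument "targets" is a list of rows, each an object with "offset": the shift along the tool's x, y, z in m, a list of three; "dr": the turn, a rotation vector about the tool's x, y, z in degrees, a list of three. In form: [{"offset": [x, y, z], "dr": [ax, ay, az]}, ...]. A call has 1 to 20 rows; each row is the pose to reach, as a shift and turn from the pose commanded when the call began, along the tool's axes at that moment; what a row does not reach only later rows make up. A row lasts 1/12 s, in which the tool goes at most 41.7 mm and 7.16 degrees, less where a joint would pass 70% of its speed; a pose out of reach is approached as far as the arm can. A call with a gripper value outside its range is refused whole. "gripper" is the gripper command: -1 is fully open, 1 is shut, values between are in proportion, set as the call begins (left out, the last holds). The fingers move at their own pace and stop on an object; the grip force is fixed at half the most. Time passes only in rows, so rows that repeat a pose let the fingers close. It gives the time, the measured TCP pose, the force, the opening and the grip force at its end, in the units of the state.
- bot.read_state(): the state, without advancing time (a new reading comes with each control period).
- viewer.capture(name): name is "side" or "top"; returns a dict with "color" (400x640x3 uint8, red, green, blue), "camera_matrix" (3x3 intrinsics, pixels), "k1" (the pictures are not rectified: a ray, as slopes to the right and down, at radius r is drawn at 1 + k1 r^2 times it, then the intrinsics apply), "R" (3x3) and "t" (3): a world point X has camera coordinates R X + t. Camera axes: x right, y down, z forward; pixel columns grow to the right and rows downward; lengths in m; the calibration is good to about 2 mm. A picture is of the moment at which its call begins. There is no depth.
- ticket.hand_in(): hands the job in; it is judged then, once.
The state is a dict: "time_s": time; "joint_positions": joint angles; "qvel": joint speeds; "tau": joint torques, N m; "position": TCP position; "tcp_rot": TCP orientation; "force": force on the tool from outside, world axes, zero at the start; "moment": the same for the moment, N m; "opening": opening from 0.0 (shut) to 1.0 (fully open); "grasp_force": force on a finger pad.
Only numpy, scipy, OpenCV 4.12 (cv2) and the standard library are available. Lean on these libraries where they do the work, as an engineer would, in place of code of your own. Each camera call takes 0.05 s, during which the arm holds its last target. There are 200 camera calls.

## Working session

There is one attempt and no reset: what is moved stays moved. The work goes in short steps, Python scripts to look and compute and a tool call to move; the robot and the scene stay as the last step left them, time stands still between calls to the robot, and variables do not carry over. Pictures are saved under pics/ and viewed, at most 14 in all, crops included, and the job is handed in when it is done.

Besides the shell and the picture viewer there is one more tool, called after ">>>" as name([rows], argument=value, ...), one row to a line, values as JSON. servo_tool: Moves the arm, as the interface text tells. Its arguments: {"type":"object","properties":{"targets":{"type":"array"},"gripper":{"type":"number"}},"required":["targets"]}

```bash
mkdir -p pics; ls; cat > h.py <<'E'
import numpy as np, cv2
from rig import bot, viewer, ticket
def cap(n,f):
    c=viewer.capture(n); cv2.imwrite('pics/'+f,c['color'][:,:,::-1]); return c
def ray(c,u,v):
    K=c['camera_matrix']; k=c['k1']; x=np.linalg.inv(K)@[u,v,1]; d=x[:2].copy()
    for _ in range(20): d=x[:2]/(1+k*(d@d))
    R=np.array(c['R']); return -R.T@c['t'], R.T@[*d,1]
def at(c,u,v,z):
    o,d=ray(c,u,v); return (o+d*(z-o[2])/d[2])
def proj(c,X):
    p=np.array(c['R'])@X+c['t']; d=p[:2]/p[2]; d=d*(1+c['k1']*(d@d)); return (np.array(c['camera_matrix'])@[*d,1])[:2]
E
python3 - <<'E'
from h import *
for n in('top','side'):
    c=cap(n,n+'0.png'); print(n,-np.array(c['R']).T@c['t'],np.round(c['R'],2).tolist(),c['camera_matrix'][0][0],c['k1'])
s=bot.read_state(); print(s,bot.grip_point_offset)
E
```

```text
pics
top [ 0.4105066  -0.02005953  1.04516706] [[-0.02, -1.0, -0.03], [-0.99, 0.03, -0.12], [0.12, 0.02, -0.99]] 424.3087205691713 -0.01394945114670988
side [ 0.38660364 -0.9960165   0.81205233] [[0.99, -0.11, -0.0], [-0.07, -0.61, -0.79], [0.09, 0.78, -0.62]] 510.2129960355745 0.04879355343497239
{'time_s': 0.1, 'joint_positions': array([ 6.32257929e+01,  3.02754292e+01,  8.21491700e+01, -6.08188918e-04,
        6.76871397e+01, -1.02257519e+01]), 'qvel': array([-0.04728257, -0.14550479, -0.26784386,  0.00624883, -0.01908597,
        0.0644029 ]), 'tau': array([-3.39547350e-04, -4.40991855e+01, -1.77150536e+01,  6.34158100e-02,
        5.34578261e-02, -5.68169196e-05]), 'position': array([0.17767716, 0.59853434, 0.22164958]), 'tcp_rot': array([[-9.58580204e-01,  2.84821412e-01, -8.69755143e-04],
       [ 2.84822541e-01,  9.58578674e-01, -1.74554966e-03],
       [ 3.36558813e-04, -1.92097522e-03, -9.99998098e-01]]), 'force': array([ 0.86642709,  0.21200913, -0.31297203]), 'moment': array([ 0.05033441,  0.00496034, -0.03699886]), 'grasp_force': 0.0, 'opening': 1.0028922018291149} 0.0187
```

View pics/top0.png

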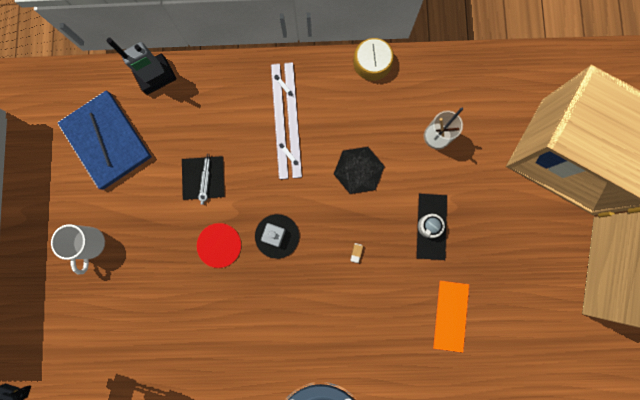

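View pics/side0.png

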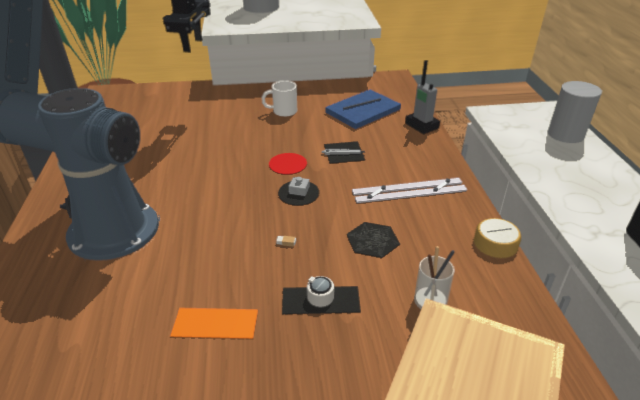

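```bash
python3 - <<'E'
from h import *
t=cv2.imread('pics/top0.png'); s=cv2.imread('pics/side0.png')
def cr(i,u,v,f=5): return cv2.resize(i[v-30:v+30,u-40:u+40],None,fx=f,fy=f,interpolation=cv2.INTER_CUBIC)
A=[(204,179),(277,236),(359,170),(432,226)]
a=[cr(t,*p) for p in A]
cv2.imwrite('pics/c1.png',np.vstack([np.hstack(a[:2]),np.hstack(a[2:])]))
B=[(344,152),(299,190),(373,239),(321,295)]
a=[cr(s,*p) for p in B]
cv2.imwrite('pics/c2.png',np.vstack([np.hstack(a[:2]),np.hstack(a[2:])]))
E
```

```text
(no output)
```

View pics/c1.png

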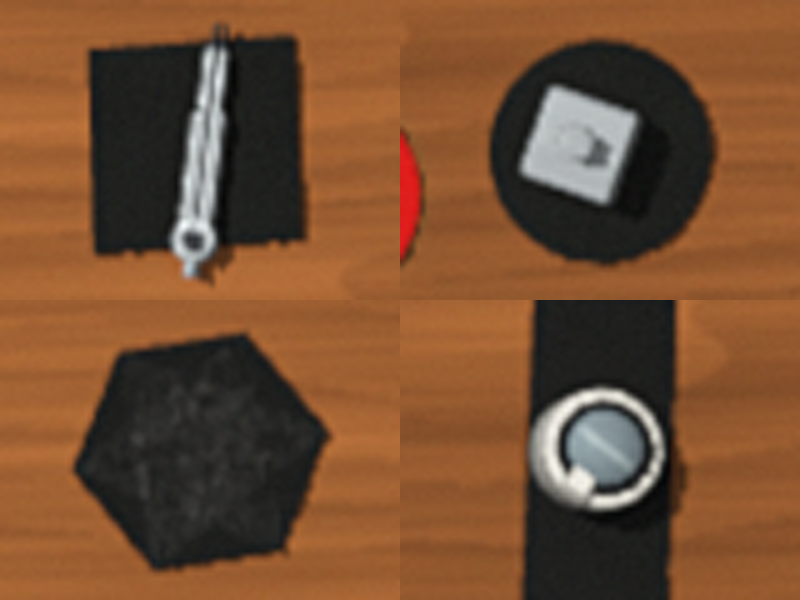

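View pics/c2.png

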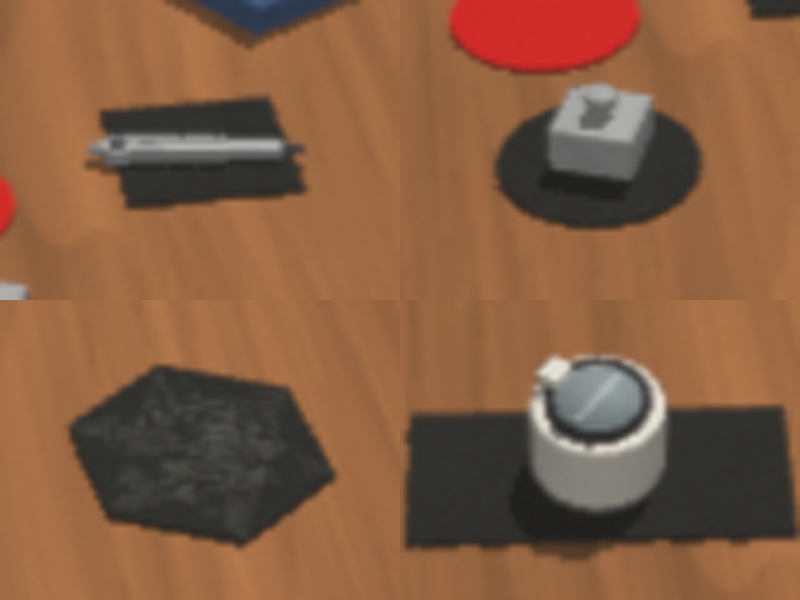

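```bash
cat > m.py <<'E'
from h import *
A=dict(square=(204,179),round=(277,236),six=(359,170),long=(432,226))
B=dict(square=(344,152),round=(299,190),six=(373,239),long=(321,295))
def pads(c,P):
    g=c['color'].max(2)
    for k,(u,v) in P.items():
        w=np.zeros_like(g); w[v-38:v+38,u-45:u+45]=1
        m=((g<62)&(w>0)).astype(np.uint8)
        n,l,st,_=cv2.connectedComponentsWithStats(m); i=1+st[1:,4].argmax()
        y,x=np.where(l==i); h=cv2.convexHull(np.c_[x,y].astype(np.int32))[:,0]
        W=np.array([at(c,*p,.003)[:2] for p in h],np.float32)*1000
        if k in('round','six'): print(k,cv2.minEnclosingCircle(W),end=' ')
        if k=='six': 
            tri=cv2.approxPolyDP(W.reshape(-1,1,2),8,True)[:,0]; print(tri.round().tolist(),tri.mean(0),end=' ')
        print(k,cv2.minAreaRect(W))
if __name__=='__main__':
    t=viewer.capture('top'); s=viewer.capture('side')
    pads(t,A); pads(s,B)
    def q(c,P,k,x,y,z): u,v=P[k]; return (at(c,u-40+x/5-.4,v-30+y/5-.4,z)[:2]*1000).round(1)
    print('weight top',[q(t,A,'round',*p,.029) for p in[(150,84),(238,108),(210,200),(120,176)]])
    print('weight side',[q(s,B,'round',*p,.029) for p in[(164,88),(252,95),(240,142),(150,130)]])
    print('compass',q(t,A,'long',208,149,.037),q(s,B,'long',198,102,.037),'block',q(t,A,'long',180,182,.044),q(s,B,'long',155,72,.044))
    print('div top',[q(t,A,'square',*p,.011) for p in[(193,240),(221,28),(190,277)]])
    print('div side',[q(s,B,'square',*p,.011) for p in[(118,146),(302,150),(88,148)]])
    print('eraser',at(t,357,253,.01))
E
python3 m.py
```

```text
square ((603.5471801757812, 305.3340759277344), (103.7995834350586, 56.13686752319336), 0.7489534616470337)
round ((454.0894775390625, 96.17830657958984), 54.6070671081543) round ((453.3533630371094, 96.51779174804688), (108.36893463134766, 105.56997680664062), 43.92764663696289)
six ((612.542724609375, -110.33428192138672), 62.25936508178711) [[621.0, -171.0], [564.0, -149.0], [555.0, -87.0], [604.0, -49.0], [660.0, -70.0], [670.0, -133.0]] [ 612.3328 -109.8115] six ((612.8807983398438, -109.81038665771484), (110.40546417236328, 123.53369903564453), 6.636556625366211)
long ((467.7832336425781, -283.5703125), (70.05307006835938, 158.37144470214844), 84.92294311523438)
square ((606.4921875, 245.46768188476562), (100.99634552001953, 41.76767349243164), 2.587373733520508)
round ((454.5796203613281, 91.71370697021484), 53.826168060302734) round ((453.4758605957031, 87.5705337524414), (92.96014404296875, 101.4649658203125), 83.1558837890625)
six ((613.0823974609375, -115.17909240722656), 61.83350372314453) [[670.0, -138.0], [621.0, -177.0], [565.0, -153.0], [559.0, -90.0], [605.0, -54.0], [664.0, -80.0]] [ 613.9073 -115.2793] six ((614.1710815429688, -114.45072174072266), (109.85760498046875, 120.52979278564453), 67.84971618652344)
long ((469.07244873046875, -286.96331787109375), (69.10798645019531, 156.2266082763672), 84.9433364868164)
weight top [array([485.9, 117.6]), array([473.2,  75.3]), array([429.6,  89.4]), array([442.1, 132.5])]
weight side [array([440. , 126.2]), array([486.1, 114.1]), array([475.7,  72.7]), array([429.9,  88.9])]
compass [ 468.  -278.2] [ 470.1 -277.2] block [ 452.4 -262.5] [ 453.7 -265. ]
div top [array([555.3, 279.5]), array([662.2, 266.1]), array([536.9, 280.9])]
div side [array([555.8, 274.7]), array([662.5, 257.2]), array([538. , 274.6])]
eraser [ 0.40752045 -0.09827403  0.01      ]
```

Candidates: compass (432,226) and not the brass clock (374,57). Long pad is the black one (432,226), not the orange one (451,316). Round pad is the black one (277,236), not the red one (219,245). The crops confirm the dividers on the square pad (203,180), the weight on the round pad, and the empty hexagon at (359,170).

```bash
cat > go.py <<'E'
import sys
from h import *
s=bot.read_state(); R=s['tcp_rot']; p=s['position']
print('p',(p*1000).round(1),'yang',np.degrees(np.arctan2(R[1,1],R[0,1])).round(1),'t',round(s['time_s'],1),'open',round(s['opening'],3),'F',s['force'].round(1))
yw=np.degrees(np.arctan2(R[1,1],R[0,1]))
for a in sys.argv[1:]:
    x,y,z,g=map(float,a.split(','))
    d=((np.array([x,y,z])/1000-p)@R)
    t=(g-yw+90)%180-90
    print(a,'offset',d.round(4).tolist(),'drz',round(-t,1),'dist',np.linalg.norm(d).round(3))
E
python3 go.py 480,200,200,45 468.5,-278,150,45
python3 - <<'E'
from m import *
t=viewer.capture('top'); s=viewer.capture('side')
for c,P,C in((t,A,[(90,48),(297,37),(305,240),(96,253)]),(s,B,[(101,110),(268,97),(304,190),(128,207)])):
    u,v=P['square']; W=np.array([at(c,u-40+x/5-.4,v-30+y/5-.4,.003)[:2]*1000 for x,y in C]); print(W.round(1).tolist(),W.mean(0))
E
```

```text
p [177.8 598.7 221.9] yang 73.5 t 0.2 open 0.999 F [-0.3  0.6  0.1]
480,200,200,45 offset [-0.4033, -0.2961, 0.0222] drz 28.5 dist 0.501
468.5,-278,150,45 offset [-0.5284, -0.7575, 0.0728] drz 28.5 dist 0.926
[[655.9, 335.1], [658.4, 229.6], [554.9, 225.5], [551.2, 330.7]] [605.10869917 280.22580106]
[[552.5, 329.3], [655.7, 331.9], [658.4, 226.9], [554.8, 221.5]] [605.36530076 277.38813678]
```

>>> servo_tool([
  {"offset":[-0.034,-0.025,0.002],"dr":[0,0,3]},
  {"offset":[-0.067,-0.049,0.004],"dr":[0,0,6]},
  {"offset":[-0.101,-0.074,0.006],"dr":[0,0,9]},
  {"offset":[-0.134,-0.098,0.008],"dr":[0,0,12]},
  {"offset":[-0.168,-0.123,0.01],"dr":[0,0,15]},
  {"offset":[-0.202,-0.148,0.012],"dr":[0,0,18]},
  {"offset":[-0.235,-0.173,0.014],"dr":[0,0,21]},
  {"offset":[-0.269,-0.197,0.016],"dr":[0,0,24]},
  {"offset":[-0.302,-0.222,0.018],"dr":[0,0,27]},
  {"offset":[-0.336,-0.247,0.02],"dr":[0,0,28.5]},
  {"offset":[-0.37,-0.272,0.022],"dr":[0,0,28.5]},
  {"offset":[-0.403,-0.296,0.022],"dr":[0,0,28.5]},
  {"offset":[-0.414,-0.336,0.024],"dr":[0,0,28.5]},
  {"offset":[-0.425,-0.375,0.028],"dr":[0,0,28.5]},
  {"offset":[-0.435,-0.413,0.032],"dr":[0,0,28.5]},
  {"offset":[-0.446,-0.452,0.036],"dr":[0,0,28.5]},
  {"offset":[-0.456,-0.49,0.04],"dr":[0,0,28.5]},
  {"offset":[-0.466,-0.529,0.045],"dr":[0,0,28.5]},
  {"offset":[-0.476,-0.567,0.05],"dr":[0,0,28.5]},
  {"offset":[-0.486,-0.6,0.055],"dr":[0,0,28.5]},
], gripper=-1)

```text
time_s: 1.97
position: [0.4726, -0.117, 0.1676]
tcp_rot: [[-0.706, 0.708, 0.001], [0.708, 0.706, -0.001], [-0.001, 0.0, -1.0]]
force: [0.3, -0.0, -0.1]
opening: 0.999
grasp_force: 0.0
```

```bash
python3 go.py 469,-278,150,45
```

```text
p [ 472.6 -117.   167.6] yang 44.9 t 2.0 open 0.999 F [ 0.3 -0.  -0.1]
469,-278,150,45 offset [-0.1115, -0.1162, 0.0176] drz -0.1 dist 0.162
```

>>> servo_tool([
  {"offset":[-0.028,-0.029,0.01],"dr":[0,0,0]},
  {"offset":[-0.055,-0.058,0.02],"dr":[0,0,0]},
  {"offset":[-0.083,-0.087,0.03],"dr":[0,0,0]},
  {"offset":[-0.11,-0.114,0.04],"dr":[0,0,0]},
  {"offset":[-0.11,-0.114,0.06],"dr":[0,0,0]},
  {"offset":[-0.11,-0.114,0.08],"dr":[0,0,0]},
  {"offset":[-0.11,-0.114,0.08],"dr":[0,0,0]},
  {"offset":[-0.11,-0.114,0.08],"dr":[0,0,0]},
  {"offset":[-0.11,-0.114,0.08],"dr":[0,0,0]},
])

```text
time_s: 2.72
position: [0.4704, -0.2728, 0.0882]
tcp_rot: [[-0.707, 0.707, 0.001], [0.707, 0.707, -0.0], [-0.001, 0.0, -1.0]]
force: [-0.4, -0.8, -0.1]
opening: 0.999
grasp_force: 0.0
```

```bash
python3 go.py 469,-278,7,45; python3 - <<'E'
from h import *
p=bot.read_state()['position']; print(p)
o=[]
for n,(u,v) in(('top',(432,226)),('side',(321,275))):
    c=cap(n,n+'1.png'); f=4; i=c['color'][v-50:v+50,u-50:u+50,::-1]; i=cv2.resize(i,None,fx=f,fy=f,interpolation=cv2.INTER_CUBIC)
    q=(proj(c,p)-[u-50,v-50]+.5)*f; cv2.drawMarker(i,tuple(int(a) for a in q),(0,0,255),0,20,1); o.append(i)
cv2.imwrite('pics/h1.png',np.hstack(o))
E
```

```text
p [ 470.4 -272.8   88.2] yang 45.0 t 2.7 open 0.999 F [-0.4 -0.8 -0.1]
469,-278,7,45 offset [-0.0027, -0.0047, 0.0812] drz -0.0 dist 0.081
[ 0.47037922 -0.27275392  0.08818362]
```

View pics/h1.png

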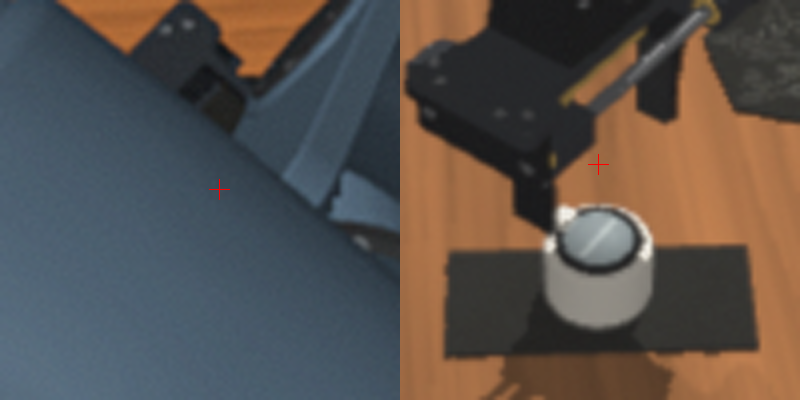

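>>> servo_tool([
  {"offset":[-0.003,-0.005,0.015],"dr":[0,0,0]},
  {"offset":[-0.003,-0.005,0.03],"dr":[0,0,0]},
  {"offset":[-0.003,-0.005,0.045],"dr":[0,0,0]},
  {"offset":[-0.003,-0.005,0.058],"dr":[0,0,0]},
  {"offset":[-0.003,-0.005,0.068],"dr":[0,0,0]},
  {"offset":[-0.003,-0.005,0.075],"dr":[0,0,0]},
  {"offset":[-0.003,-0.005,0.079],"dr":[0,0,0]},
  {"offset":[-0.003,-0.005,0.079],"dr":[0,0,0]},
  {"offset":[-0.003,-0.005,0.079],"dr":[0,0,0]},
])

```text
time_s: 3.57
position: [0.4689, -0.2786, 0.0089]
tcp_rot: [[-0.707, 0.708, 0.0], [0.708, 0.707, -0.0], [-0.001, 0.0, -1.0]]
force: [-0.5, 0.7, -0.3]
opening: 1.0
grasp_force: 0.0
```

>>> servo_tool([
  {"offset":[0,0,0],"dr":[0,0,0]},
  {"offset":[0,0,0],"dr":[0,0,0]},
  {"offset":[0,0,0],"dr":[0,0,0]},
  {"offset":[0,0,0],"dr":[0,0,0]},
  {"offset":[0,0,0],"dr":[0,0,0]},
  {"offset":[0,0,0],"dr":[0,0,0]},
  {"offset":[0,0,0],"dr":[0,0,0]},
  {"offset":[0,0,0],"dr":[0,0,0]},
  {"offset":[0,0,0],"dr":[0,0,0]},
  {"offset":[0,0,0],"dr":[0,0,0]},
], gripper=0.6)

```text
time_s: 4.4
position: [0.4688, -0.2785, 0.0087]
tcp_rot: [[-0.706, 0.708, 0.0], [0.708, 0.706, -0.0], [-0.0, 0.0, -1.0]]
force: [1.1, 0.4, 3.9]
opening: 0.637
grasp_force: 30.0
```

```bash
python3 go.py 469,-278,8,45 469,-278,110,45 613,-112,110,45
```

```text
p [ 468.8 -278.5    8.7] yang 44.9 t 4.4 open 0.637 F [1.1 0.4 3.9]
469,-278,8,45 offset [0.0002, 0.0005, 0.0007] drz -0.1 dist 0.001
469,-278,110,45 offset [0.0002, 0.0005, -0.1013] drz -0.1 dist 0.101
613,-112,110,45 offset [0.0159, 0.2197, -0.1012] drz -0.1 dist 0.242
```

>>> servo_tool([
  {"offset":[0,0,-0.008],"dr":[0,0,0]},
  {"offset":[0,0,-0.02],"dr":[0,0,0]},
  {"offset":[0,0,-0.04],"dr":[0,0,0]},
  {"offset":[0,0.006,-0.06],"dr":[0,0,0]},
  {"offset":[0.001,0.022,-0.06],"dr":[0,0,0]},
  {"offset":[0.003,0.044,-0.06],"dr":[0,0,0]},
  {"offset":[0.005,0.068,-0.06],"dr":[0,0,0]},
  {"offset":[0.007,0.092,-0.06],"dr":[0,0,0]},
  {"offset":[0.009,0.116,-0.06],"dr":[0,0,0]},
  {"offset":[0.01,0.14,-0.06],"dr":[0,0,0]},
  {"offset":[0.012,0.164,-0.06],"dr":[0,0,0]},
  {"offset":[0.014,0.188,-0.06],"dr":[0,0,0]},
  {"offset":[0.016,0.206,-0.06],"dr":[0,0,0]},
  {"offset":[0.016,0.216,-0.06],"dr":[0,0,0]},
  {"offset":[0.016,0.22,-0.06],"dr":[0,0,0]},
  {"offset":[0.016,0.22,-0.06],"dr":[0,0,0]},
  {"offset":[0.016,0.22,-0.06],"dr":[0,0,0]},
  {"offset":[0.016,0.22,-0.06],"dr":[0,0,0]},
])

```text
time_s: 5.9
position: [0.6121, -0.1127, 0.0686]
tcp_rot: [[-0.706, 0.708, -0.001], [0.708, 0.706, -0.0], [0.001, -0.001, -1.0]]
force: [-0.1, -0.2, -1.5]
opening: 0.633
grasp_force: 30.0
```

```bash
python3 go.py 613,-112,9,45
```

```text
p [ 612.1 -112.7   68.6] yang 44.9 t 5.9 open 0.633 F [-0.1 -0.2 -1.5]
613,-112,9,45 offset [-0.0002, 0.0012, 0.0596] drz -0.1 dist 0.06
```

>>> servo_tool([
  {"offset":[0,0.001,0.012],"dr":[0,0,0]},
  {"offset":[0,0.001,0.026],"dr":[0,0,0]},
  {"offset":[0,0.001,0.04],"dr":[0,0,0]},
  {"offset":[0,0.001,0.048],"dr":[0,0,0]},
  {"offset":[0,0.001,0.053],"dr":[0,0,0]},
  {"offset":[0,0.001,0.056],"dr":[0,0,0]},
  {"offset":[0,0.001,0.058],"dr":[0,0,0]},
  {"offset":[0,0.001,0.059],"dr":[0,0,0]},
  {"offset":[0,0.001,0.0595],"dr":[0,0,0]},
  {"offset":[0,0.001,0.0595],"dr":[0,0,0]},
  {"offset":[0,0.001,0.0595],"dr":[0,0,0]},
])

```text
time_s: 6.82
position: [0.614, -0.1111, 0.0096]
tcp_rot: [[-0.707, 0.708, 0.001], [0.708, 0.707, -0.0], [-0.001, 0.0, -1.0]]
force: [0.3, -0.0, -1.3]
opening: 0.636
grasp_force: 30.0
```

>>> servo_tool([
  {"offset":[0,-0.001,0.0005],"dr":[0,0,0]},
  {"offset":[0,-0.001,0.001],"dr":[0,0,0]},
  {"offset":[0,-0.001,0.0013],"dr":[0,0,0]},
  {"offset":[0,-0.001,0.0013],"dr":[0,0,0]},
  {"offset":[0,-0.001,0.0013],"dr":[0,0,0]},
])

```text
time_s: 7.23
position: [0.6132, -0.1119, 0.0087]
tcp_rot: [[-0.707, 0.708, 0.001], [0.708, 0.707, -0.0], [-0.001, 0.0, -1.0]]
force: [-1.9, 0.3, 5.7]
opening: 0.639
grasp_force: 30.0
```

Contact at a gentle 5.7 N. Release, then rise.

>>> servo_tool([
  {"offset":[0,0,0],"dr":[0,0,0]},
  {"offset":[0,0,0],"dr":[0,0,0]},
  {"offset":[0,0,0],"dr":[0,0,0]},
  {"offset":[0,0,0],"dr":[0,0,0]},
  {"offset":[0,0,-0.005],"dr":[0,0,0]},
  {"offset":[0,0,-0.02],"dr":[0,0,0]},
  {"offset":[0,0,-0.045],"dr":[0,0,0]},
  {"offset":[0,0,-0.075],"dr":[0,0,0]},
  {"offset":[0,0,-0.1],"dr":[0,0,0]},
  {"offset":[0,0,-0.11],"dr":[0,0,0]},
], gripper=-1)

```text
time_s: 8.07
position: [0.6151, -0.1124, 0.1216]
tcp_rot: [[-0.707, 0.708, 0.006], [0.708, 0.707, -0.002], [-0.006, 0.003, -1.0]]
force: [-0.2, 0.0, 0.0]
opening: 0.998
grasp_force: 0.0
```

```bash
python3 go.py 600,272,100,82
```

```text
p [ 615.1 -112.4  121.6] yang 45.0 t 8.1 open 0.998 F [-0.2  0.   0. ]
600,272,100,82 offset [0.2828, 0.2609, 0.0207] drz -37.0 dist 0.385
```

>>> servo_tool([
  {"offset":[0.024,0.022,0],"dr":[0,0,-4]},
  {"offset":[0.048,0.044,0],"dr":[0,0,-8]},
  {"offset":[0.072,0.066,0.0],"dr":[0,0,-12]},
  {"offset":[0.096,0.088,0.0],"dr":[0,0,-16]},
  {"offset":[0.12,0.11,0.0],"dr":[0,0,-20]},
  {"offset":[0.144,0.133,0.0],"dr":[0,0,-24]},
  {"offset":[0.168,0.155,0.0],"dr":[0,0,-28]},
  {"offset":[0.192,0.177,0.005],"dr":[0,0,-32]},
  {"offset":[0.216,0.2,0.01],"dr":[0,0,-35]},
  {"offset":[0.24,0.222,0.015],"dr":[0,0,-37]},
  {"offset":[0.262,0.243,0.02],"dr":[0,0,-37]},
  {"offset":[0.283,0.261,0.02],"dr":[0,0,-37]},
  {"offset":[0.283,0.261,0.03],"dr":[0,0,-37]},
  {"offset":[0.283,0.261,0.04],"dr":[0,0,-37]},
  {"offset":[0.283,0.261,0.04],"dr":[0,0,-37]},
  {"offset":[0.283,0.261,0.04],"dr":[0,0,-37]},
])

```text
time_s: 9.4
position: [0.5967, 0.2715, 0.0762]
tcp_rot: [[-0.99, 0.141, -0.003], [0.141, 0.99, -0.001], [0.003, -0.002, -1.0]]
force: [-0.2, 0.1, 0.1]
opening: 0.996
grasp_force: 0.0
```

```bash
python3 go.py 597,272,40,82; python3 - <<'E'
from h import *
p=bot.read_state()['position']
o=[]
for n,(u,v) in(('top',(359,172)),('side',(374,230)),('side',(344,145))):
    c=viewer.capture(n); f=4; i=c['color'][v-50:v+50,u-33:u+33,::-1]; i=cv2.resize(i,None,fx=f,fy=f,interpolation=cv2.INTER_CUBIC)
    for P in ([.613,-.112,.037],p):
        q=(proj(c,np.array(P))-[u-33,v-50]+.5)*f; cv2.drawMarker(i,tuple(int(a) for a in q),(0,0,255),0,20,1)
    o.append(i)
cv2.imwrite('pics/h2.png',np.hstack(o))
E
```

```text
p [596.7 271.5  76.2] yang 81.9 t 9.4 open 0.996 F [-0.2  0.1  0.1]
597,272,40,82 offset [-0.0003, 0.0006, 0.0362] drz -0.1 dist 0.036
```

View pics/h2.png

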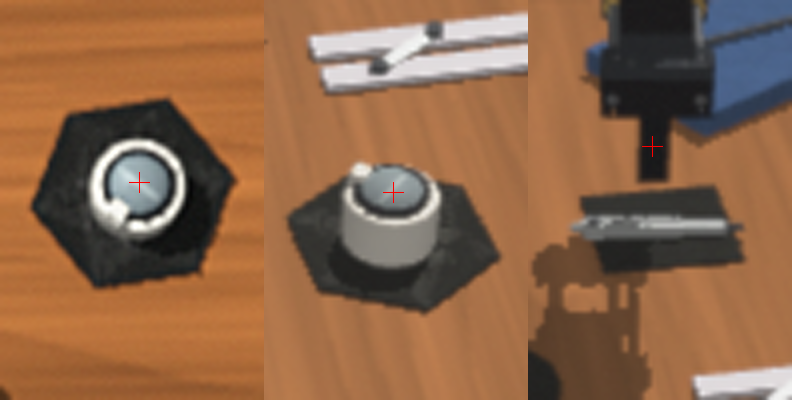

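>>> servo_tool([
  {"offset":[0,0,0.015],"dr":[0,0,0]},
  {"offset":[0,0,0.03],"dr":[0,0,0]},
  {"offset":[0,0,0.045],"dr":[0,0,0]},
  {"offset":[0,0,0.056],"dr":[0,0,0]},
  {"offset":[0,0,0.063],"dr":[0,0,0]},
  {"offset":[0,0,0.067],"dr":[0,0,0]},
  {"offset":[0,0,0.069],"dr":[0,0,0]},
  {"offset":[0,0,0.07],"dr":[0,0,0]},
  {"offset":[0,0,0.07],"dr":[0,0,0]},
  {"offset":[0,0,0.07],"dr":[0,0,0]},
])

```text
time_s: 10.38
position: [0.5982, 0.2731, 0.0084]
tcp_rot: [[-0.99, 0.14, 0.001], [0.14, 0.99, 0.0], [-0.001, 0.0, -1.0]]
force: [0.2, 1.1, -1.0]
opening: 1.002
grasp_force: 0.0
```

>>> servo_tool([
  {"offset":[0,0,0.0015],"dr":[0,0,0]},
  {"offset":[0,0,0.003],"dr":[0,0,0]},
  {"offset":[0,0,0.003],"dr":[0,0,0]},
  {"offset":[0,0,0.003],"dr":[0,0,0]},
])

```text
time_s: 10.72
position: [0.5977, 0.273, 0.0047]
tcp_rot: [[-0.99, 0.14, -0.0], [0.14, 0.99, -0.0], [0.0, -0.0, -1.0]]
force: [0.0, -0.7, -0.7]
opening: 0.998
grasp_force: 0.0
```

>>> servo_tool([
  {"offset":[0,0,0],"dr":[0,0,0]},
  {"offset":[0,0,0],"dr":[0,0,0]},
  {"offset":[0,0,0],"dr":[0,0,0]},
  {"offset":[0,0,0],"dr":[0,0,0]},
  {"offset":[0,0,0],"dr":[0,0,0]},
  {"offset":[0,0,0],"dr":[0,0,0]},
  {"offset":[0,0,0],"dr":[0,0,0]},
  {"offset":[0,0,0],"dr":[0,0,0]},
  {"offset":[0,0,0],"dr":[0,0,0]},
  {"offset":[0,0,0],"dr":[0,0,0]},
  {"offset":[0,0,0],"dr":[0,0,0]},
  {"offset":[0,0,0],"dr":[0,0,0]},
  {"offset":[0,0,0],"dr":[0,0,0]},
  {"offset":[0,0,0],"dr":[0,0,0]},
], gripper=1)

```text
time_s: 11.88
position: [0.5978, 0.273, 0.0048]
tcp_rot: [[-0.99, 0.14, 0.0], [0.14, 0.99, 0.0], [-0.0, 0.0, -1.0]]
force: [1.4, 0.6, -0.1]
opening: 0.178
grasp_force: 30.0
```

```bash
python3 go.py 598,273,100,82; python3 - <<'E'
from h import *
c=viewer.capture('side'); u,v=344,145; i=c['color'][v-40:v+40,u-50:u+50,::-1]
cv2.imwrite('pics/h3.png',cv2.resize(i,None,fx=5,fy=5,interpolation=cv2.INTER_CUBIC))
E
```

```text
p [597.8 273.    4.8] yang 82.0 t 11.9 open 0.178 F [ 1.4  0.6 -0.1]
598,273,100,82 offset [-0.0002, 0.0001, -0.0952] drz -0.0 dist 0.095
```

View pics/h3.png

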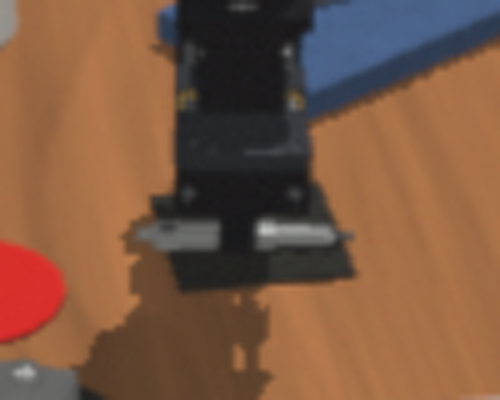

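```bash
python3 - <<'E'
from h import *
c=viewer.capture('side')
p=bot.read_state()['position']; R=bot.read_state()['tcp_rot']
for x,y in((127,235),(352,235)):
    w=at(c,294+x/5-.4,105+y/5-.4,.009); print(w, (w-p)@R)
E
python3 go.py 500,40,70,85 470,-285,70,85
```

```text
[0.53171866 0.276375   0.009     ] [ 0.06589869 -0.00588908 -0.00422861]
[0.66314036 0.26032283 0.009     ] [-0.06647605 -0.00338624 -0.00420623]
p [597.8 273.    4.8] yang 82.0 t 12.0 open 0.176 F [-0.   0.7 -0.6]
500,40,70,85 offset [0.0642, -0.2444, -0.0653] drz -3.0 dist 0.261
470,-285,70,85 offset [0.0484, -0.5704, -0.0653] drz -3.0 dist 0.576
```

>>> servo_tool([
  {"offset":[0,0,-0.008],"dr":[0,0,0]},
  {"offset":[0,0,-0.025],"dr":[0,0,0]},
  {"offset":[0,0,-0.05],"dr":[0,0,0]},
  {"offset":[0.0,-0.006,-0.075],"dr":[0,0,0]},
  {"offset":[0.002,-0.02,-0.085],"dr":[0,0,-0.5]},
  {"offset":[0.004,-0.045,-0.085],"dr":[0,0,-1]},
  {"offset":[0.007,-0.075,-0.085],"dr":[0,0,-1.5]},
  {"offset":[0.009,-0.105,-0.085],"dr":[0,0,-2]},
  {"offset":[0.012,-0.135,-0.085],"dr":[0,0,-3]},
  {"offset":[0.015,-0.165,-0.085],"dr":[0,0,-3]},
  {"offset":[0.017,-0.195,-0.085],"dr":[0,0,-3]},
  {"offset":[0.02,-0.225,-0.085],"dr":[0,0,-3]},
  {"offset":[0.023,-0.255,-0.085],"dr":[0,0,-3]},
  {"offset":[0.025,-0.285,-0.085],"dr":[0,0,-3]},
  {"offset":[0.028,-0.315,-0.085],"dr":[0,0,-3]},
  {"offset":[0.031,-0.345,-0.085],"dr":[0,0,-3]},
  {"offset":[0.033,-0.375,-0.085],"dr":[0,0,-3]},
  {"offset":[0.036,-0.405,-0.085],"dr":[0,0,-3]},
  {"offset":[0.039,-0.435,-0.085],"dr":[0,0,-3]},
  {"offset":[0.041,-0.46,-0.085],"dr":[0,0,-3]},
])

```text
time_s: 13.65
position: [0.4922, -0.1789, 0.0904]
tcp_rot: [[-0.996, 0.089, 0.001], [0.089, 0.996, -0.001], [-0.001, -0.001, -1.0]]
force: [-0.4, -0.1, -0.4]
opening: 0.179
grasp_force: 30.0
```

>>> servo_tool([
  {"offset":[0.003,-0.02,0],"dr":[0,0,0]},
  {"offset":[0.005,-0.045,0],"dr":[0,0,0]},
  {"offset":[0.008,-0.07,0],"dr":[0,0,0]},
  {"offset":[0.01,-0.09,0.005],"dr":[0,0,0]},
  {"offset":[0.012,-0.102,0.015],"dr":[0,0,0]},
  {"offset":[0.012,-0.108,0.03],"dr":[0,0,0]},
  {"offset":[0.012,-0.108,0.045],"dr":[0,0,0]},
  {"offset":[0.012,-0.108,0.05],"dr":[0,0,0]},
  {"offset":[0.012,-0.108,0.05],"dr":[0,0,0]},
  {"offset":[0.012,-0.108,0.05],"dr":[0,0,0]},
  {"offset":[0.012,-0.108,0.05],"dr":[0,0,0]},
])

```text
time_s: 14.57
position: [0.4717, -0.2831, 0.0403]
tcp_rot: [[-0.996, 0.087, 0.001], [0.087, 0.996, -0.0], [-0.001, -0.0, -1.0]]
force: [-0.3, -0.6, -1.3]
opening: 0.174
grasp_force: 30.0
```

```bash
python3 go.py 468,-284,6.5,85
```

```text
p [ 471.7 -283.1   40.3] yang 85.0 t 14.6 open 0.174 F [-0.3 -0.6 -1.3]
468,-284,6.5,85 offset [0.0036, -0.0013, 0.0338] drz -0.0 dist 0.034
```

>>> servo_tool([
  {"offset":[0.003,-0.001,0.01],"dr":[0,0,0]},
  {"offset":[0.003,-0.001,0.02],"dr":[0,0,0]},
  {"offset":[0.003,-0.001,0.027],"dr":[0,0,0]},
  {"offset":[0.003,-0.001,0.031],"dr":[0,0,0]},
  {"offset":[0.003,-0.001,0.033],"dr":[0,0,0]},
  {"offset":[0.003,-0.001,0.034],"dr":[0,0,0]},
  {"offset":[0.003,-0.001,0.034],"dr":[0,0,0]},
  {"offset":[0.003,-0.001,0.034],"dr":[0,0,0]},
  {"offset":[0.003,-0.001,0.034],"dr":[0,0,0]},
])

```text
time_s: 15.32
position: [0.4684, -0.2843, 0.006]
tcp_rot: [[-0.996, 0.088, 0.001], [0.088, 0.996, -0.0], [-0.001, -0.0, -1.0]]
force: [-0.3, 0.6, -0.6]
opening: 0.179
grasp_force: 30.0
```

>>> servo_tool([
  {"offset":[0,0,0.0005],"dr":[0,0,0]},
  {"offset":[0,0,0.001],"dr":[0,0,0]},
  {"offset":[0,0,0.0013],"dr":[0,0,0]},
  {"offset":[0,0,0.0013],"dr":[0,0,0]},
  {"offset":[0,0,0.0013],"dr":[0,0,0]},
])

```text
time_s: 15.73
position: [0.4683, -0.2841, 0.0047]
tcp_rot: [[-0.996, 0.088, 0.0], [0.088, 0.996, -0.0], [-0.0, -0.0, -1.0]]
force: [0.2, 0.1, 2.0]
opening: 0.183
grasp_force: 30.0
```

Contact. Release and rise.

>>> servo_tool([
  {"offset":[0,0,0],"dr":[0,0,0]},
  {"offset":[0,0,0],"dr":[0,0,0]},
  {"offset":[0,0,0],"dr":[0,0,0]},
  {"offset":[0,0,0],"dr":[0,0,0]},
  {"offset":[0,0,0],"dr":[0,0,0]},
  {"offset":[0,0,-0.005],"dr":[0,0,0]},
  {"offset":[0,0,-0.02],"dr":[0,0,0]},
  {"offset":[0,0,-0.045],"dr":[0,0,0]},
  {"offset":[0,0,-0.075],"dr":[0,0,0]},
  {"offset":[0,0,-0.1],"dr":[0,0,0]},
  {"offset":[0,0,-0.11],"dr":[0,0,0]},
], gripper=-1)

```text
time_s: 16.65
position: [0.4697, -0.2853, 0.118]
tcp_rot: [[-0.996, 0.088, 0.004], [0.088, 0.996, -0.004], [-0.005, -0.004, -1.0]]
force: [0.4, -0.6, -0.3]
opening: 0.924
grasp_force: 0.0
```

```bash
python3 go.py 490,-60,115,73 457.5,103,75,73
```

```text
p [ 469.7 -285.3  118. ] yang 85.0 t 16.6 open 0.924 F [ 0.4 -0.6 -0.3]
490,-60,115,73 offset [-0.0005, 0.2262, 0.0021] drz 12.0 dist 0.226
457.5,103,75,73 offset [0.0464, 0.3859, 0.0413] drz 12.0 dist 0.391
```

>>> servo_tool([
  {"offset":[0.002,0.02,0],"dr":[0,0,1]},
  {"offset":[0.006,0.05,0],"dr":[0,0,2]},
  {"offset":[0.01,0.08,0],"dr":[0,0,3]},
  {"offset":[0.013,0.11,0],"dr":[0,0,4]},
  {"offset":[0.017,0.14,0],"dr":[0,0,5]},
  {"offset":[0.02,0.17,0],"dr":[0,0,6]},
  {"offset":[0.024,0.2,0],"dr":[0,0,7]},
  {"offset":[0.028,0.23,0],"dr":[0,0,8]},
  {"offset":[0.031,0.26,0],"dr":[0,0,9]},
  {"offset":[0.035,0.29,0.005],"dr":[0,0,10]},
  {"offset":[0.038,0.32,0.01],"dr":[0,0,11]},
  {"offset":[0.042,0.35,0.02],"dr":[0,0,12]},
  {"offset":[0.045,0.375,0.03],"dr":[0,0,12]},
  {"offset":[0.046,0.386,0.04],"dr":[0,0,12]},
  {"offset":[0.046,0.386,0.04],"dr":[0,0,12]},
  {"offset":[0.046,0.386,0.04],"dr":[0,0,12]},
  {"offset":[0.046,0.386,0.04],"dr":[0,0,12]},
])

```text
time_s: 18.07
position: [0.4567, 0.1036, 0.0745]
tcp_rot: [[-0.956, 0.294, 0.0], [0.294, 0.956, -0.0], [-0.0, -0.0, -1.0]]
force: [-0.2, -0.4, -0.4]
opening: 1.001
grasp_force: 0.0
```

```bash
python3 go.py 457.5,103,7,73; python3 - <<'E'
from h import *
p=bot.read_state()['position']
o=[]
for n,(u,v),X in(('top',(434,226),[.468,-.284,.01]),('side',(321,285),[.468,-.284,.01]),('side',(299,180),p)):
    c=viewer.capture(n); f=4; i=c['color'][v-50:v+50,u-33:u+33,::-1]; i=cv2.resize(i,None,fx=f,fy=f,interpolation=cv2.INTER_CUBIC)
    q=(proj(c,np.array(X))-[u-33,v-50]+.5)*f; cv2.drawMarker(i,tuple(int(a) for a in q),(0,0,255),0,20,1)
    o.append(i)
cv2.imwrite('pics/h4.png',np.hstack(o))
E
```

```text
p [456.7 103.6  74.5] yang 72.9 t 18.1 open 1.001 F [-0.2 -0.4 -0.4]
457.5,103,7,73 offset [-0.001, -0.0003, 0.0675] drz -0.1 dist 0.068
```

View pics/h4.png

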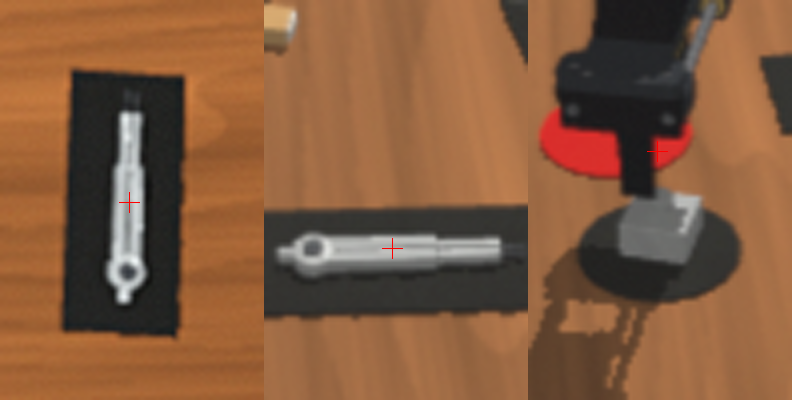

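>>> servo_tool([
  {"offset":[-0.001,0,0.015],"dr":[0,0,0]},
  {"offset":[-0.001,0,0.03],"dr":[0,0,0]},
  {"offset":[-0.001,0,0.043],"dr":[0,0,0]},
  {"offset":[-0.001,0,0.054],"dr":[0,0,0]},
  {"offset":[-0.001,0,0.061],"dr":[0,0,0]},
  {"offset":[-0.001,0,0.065],"dr":[0,0,0]},
  {"offset":[-0.001,0,0.067],"dr":[0,0,0]},
  {"offset":[-0.001,0,0.067],"dr":[0,0,0]},
  {"offset":[-0.001,0,0.067],"dr":[0,0,0]},
])

```text
time_s: 18.97
position: [0.4576, 0.104, 0.0078]
tcp_rot: [[-0.956, 0.293, 0.001], [0.293, 0.956, -0.0], [-0.001, 0.0, -1.0]]
force: [0.1, -0.0, 0.4]
opening: 1.001
grasp_force: 0.0
```

>>> servo_tool([
  {"offset":[0,0,0],"dr":[0,0,0]},
  {"offset":[0,0,0],"dr":[0,0,0]},
  {"offset":[0,0,0],"dr":[0,0,0]},
  {"offset":[0,0,0],"dr":[0,0,0]},
  {"offset":[0,0,0],"dr":[0,0,0]},
  {"offset":[0,0,0],"dr":[0,0,0]},
  {"offset":[0,0,0],"dr":[0,0,0]},
  {"offset":[0,0,0],"dr":[0,0,0]},
  {"offset":[0,0,0],"dr":[0,0,0]},
  {"offset":[0,0,0],"dr":[0,0,0]},
  {"offset":[0,0,0],"dr":[0,0,0]},
], gripper=1)

```text
time_s: 19.88
position: [0.4573, 0.1042, 0.0075]
tcp_rot: [[-0.956, 0.293, 0.0], [0.293, 0.956, 0.0], [-0.0, 0.0, -1.0]]
force: [-0.2, 0.1, 1.2]
opening: 0.53
grasp_force: 29.6
```

```bash
python3 go.py 605,280,60,92
```

```text
p [457.3 104.2   7.5] yang 73.0 t 19.9 open 0.53 F [-0.2  0.1  1.2]
605,280,60,92 offset [-0.0897, 0.2113, -0.0525] drz -19.0 dist 0.235
```

>>> servo_tool([
  {"offset":[0,0,-0.006],"dr":[0,0,0]},
  {"offset":[0,0,-0.018],"dr":[0,0,0]},
  {"offset":[0,0,-0.035],"dr":[0,0,0]},
  {"offset":[-0.002,0.005,-0.048],"dr":[0,0,0]},
  {"offset":[-0.006,0.015,-0.052],"dr":[0,0,-1]},
  {"offset":[-0.015,0.033,-0.052],"dr":[0,0,-3]},
  {"offset":[-0.024,0.055,-0.052],"dr":[0,0,-5]},
  {"offset":[-0.034,0.08,-0.052],"dr":[0,0,-7]},
  {"offset":[-0.045,0.105,-0.052],"dr":[0,0,-9]},
  {"offset":[-0.055,0.13,-0.052],"dr":[0,0,-11]},
  {"offset":[-0.066,0.155,-0.052],"dr":[0,0,-13]},
  {"offset":[-0.075,0.177,-0.052],"dr":[0,0,-15]},
  {"offset":[-0.083,0.195,-0.052],"dr":[0,0,-17]},
  {"offset":[-0.088,0.206,-0.052],"dr":[0,0,-19]},
  {"offset":[-0.09,0.211,-0.052],"dr":[0,0,-19]},
  {"offset":[-0.09,0.211,-0.052],"dr":[0,0,-19]},
  {"offset":[-0.09,0.211,-0.052],"dr":[0,0,-19]},
  {"offset":[-0.09,0.211,-0.052],"dr":[0,0,-19]},
])

```text
time_s: 21.38
position: [0.6034, 0.2785, 0.0587]
tcp_rot: [[-0.999, -0.033, -0.003], [-0.033, 0.999, -0.001], [0.003, -0.001, -1.0]]
force: [0.5, -0.2, -4.7]
opening: 0.53
grasp_force: 29.5
```

```bash
python3 go.py 605,280,9,92; python3 - <<'E'
from m import *
t=viewer.capture('top'); pads(t,dict(round=(277,236),long=(432,226)))
E
```

```text
p [603.4 278.5  58.7] yang 91.9 t 21.4 open 0.53 F [ 0.5 -0.2 -4.7]
605,280,9,92 offset [-0.0018, 0.0015, 0.0497] drz -0.1 dist 0.05
round ((454.5257263183594, 96.9996109008789), 55.192237854003906) round ((454.0316467285156, 97.1549301147461), (106.06983184814453, 108.003662109375), 88.86841583251953)
long ((468.1332702636719, -283.1061096191406), (68.90681457519531, 157.56826782226562), 84.94082641601562)
```

>>> servo_tool([
  {"offset":[-0.001,0.001,0.012],"dr":[0,0,0]},
  {"offset":[-0.001,0.001,0.025],"dr":[0,0,0]},
  {"offset":[-0.001,0.001,0.036],"dr":[0,0,0]},
  {"offset":[-0.001,0.001,0.043],"dr":[0,0,0]},
  {"offset":[-0.001,0.001,0.047],"dr":[0,0,0]},
  {"offset":[-0.001,0.001,0.049],"dr":[0,0,0]},
  {"offset":[-0.001,0.001,0.05],"dr":[0,0,0]},
  {"offset":[-0.001,0.001,0.05],"dr":[0,0,0]},
  {"offset":[-0.001,0.001,0.05],"dr":[0,0,0]},
  {"offset":[-0.001,0.001,0.05],"dr":[0,0,0]},
])

```text
time_s: 22.27
position: [0.6066, 0.2808, 0.0101]
tcp_rot: [[-0.999, -0.034, 0.001], [-0.034, 0.999, 0.0], [-0.001, 0.0, -1.0]]
force: [-0.5, 1.0, -5.3]
opening: 0.534
grasp_force: 29.5
```

>>> servo_tool([
  {"offset":[0.001,-0.001,0.0007],"dr":[0,0,0]},
  {"offset":[0.001,-0.001,0.0014],"dr":[0,0,0]},
  {"offset":[0.001,-0.001,0.002],"dr":[0,0,0]},
  {"offset":[0.001,-0.001,0.0025],"dr":[0,0,0]},
  {"offset":[0.001,-0.001,0.0025],"dr":[0,0,0]},
  {"offset":[0.001,-0.001,0.0025],"dr":[0,0,0]},
])

```text
time_s: 22.77
position: [0.6051, 0.2795, 0.0075]
tcp_rot: [[-0.999, -0.034, -0.0], [-0.034, 0.999, -0.0], [0.0, -0.0, -1.0]]
force: [-1.6, -0.4, -0.5]
opening: 0.532
grasp_force: 29.6
```

>>> servo_tool([
  {"offset":[0,0,0.0003],"dr":[0,0,0]},
  {"offset":[0,0,0.0003],"dr":[0,0,0]},
  {"offset":[0,0,0.0003],"dr":[0,0,0]},
  {"offset":[0,0,0.0003],"dr":[0,0,0]},
  {"offset":[0,0,0.0],"dr":[0,0,0]},
  {"offset":[0,0,-0.005],"dr":[0,0,0]},
  {"offset":[0,0,-0.02],"dr":[0,0,0]},
  {"offset":[0,0,-0.045],"dr":[0,0,0]},
  {"offset":[0,0,-0.075],"dr":[0,0,0]},
  {"offset":[0,0,-0.1],"dr":[0,0,0]},
  {"offset":[0,0,-0.11],"dr":[0,0,0]},
], gripper=-1)

```text
time_s: 23.68
position: [0.6079, 0.2804, 0.1225]
tcp_rot: [[-0.999, -0.034, 0.008], [-0.034, 0.999, 0.002], [-0.008, 0.002, -1.0]]
force: [0.5, -0.6, 0.3]
opening: 0.999
grasp_force: 0.0
```

```bash
python3 go.py 613,-112,75,45
```

```text
p [607.9 280.4 122.5] yang 92.0 t 23.7 open 0.999 F [ 0.5 -0.6  0.3]
613,-112,75,45 offset [0.0087, -0.3924, 0.0466] drz 47.0 dist 0.395
```

>>> servo_tool([
  {"offset":[0.001,-0.02,0],"dr":[0,0,3]},
  {"offset":[0.001,-0.05,0],"dr":[0,0,7]},
  {"offset":[0.002,-0.08,0],"dr":[0,0,11]},
  {"offset":[0.003,-0.11,0],"dr":[0,0,15]},
  {"offset":[0.003,-0.14,0],"dr":[0,0,19]},
  {"offset":[0.004,-0.17,0],"dr":[0,0,23]},
  {"offset":[0.005,-0.2,0],"dr":[0,0,27]},
  {"offset":[0.005,-0.23,0],"dr":[0,0,31]},
  {"offset":[0.006,-0.26,0],"dr":[0,0,35]},
  {"offset":[0.007,-0.29,0.0],"dr":[0,0,39]},
  {"offset":[0.007,-0.32,0.0],"dr":[0,0,43]},
  {"offset":[0.008,-0.35,0.01],"dr":[0,0,47]},
  {"offset":[0.009,-0.375,0.025],"dr":[0,0,47]},
  {"offset":[0.009,-0.392,0.04],"dr":[0,0,47]},
  {"offset":[0.009,-0.392,0.045],"dr":[0,0,47]},
  {"offset":[0.009,-0.392,0.045],"dr":[0,0,47]},
  {"offset":[0.009,-0.392,0.045],"dr":[0,0,47]},
  {"offset":[0.009,-0.392,0.045],"dr":[0,0,47]},
])

```text
time_s: 25.18
position: [0.6098, -0.1113, 0.0726]
tcp_rot: [[-0.707, 0.707, 0.001], [0.707, 0.707, 0.0], [-0.0, 0.0, -1.0]]
force: [0.3, -0.3, -0.0]
opening: 1.001
grasp_force: 0.0
```

```bash
python3 go.py 613,-112,8,45
```

```text
p [ 609.8 -111.3   72.6] yang 45.0 t 25.2 open 1.001 F [ 0.3 -0.3 -0. ]
613,-112,8,45 offset [-0.0027, 0.0017, 0.0646] drz 0.0 dist 0.065
```

>>> servo_tool([
  {"offset":[-0.002,0.001,0.012],"dr":[0,0,0]},
  {"offset":[-0.002,0.001,0.026],"dr":[0,0,0]},
  {"offset":[-0.002,0.001,0.04],"dr":[0,0,0]},
  {"offset":[-0.002,0.001,0.051],"dr":[0,0,0]},
  {"offset":[-0.002,0.001,0.058],"dr":[0,0,0]},
  {"offset":[-0.002,0.001,0.062],"dr":[0,0,0]},
  {"offset":[-0.002,0.001,0.064],"dr":[0,0,0]},
  {"offset":[-0.002,0.001,0.064],"dr":[0,0,0]},
  {"offset":[-0.002,0.001,0.064],"dr":[0,0,0]},
  {"offset":[-0.002,0.001,0.064],"dr":[0,0,0]},
])

```text
time_s: 26.02
position: [0.6122, -0.1134, 0.0086]
tcp_rot: [[-0.707, 0.708, 0.001], [0.708, 0.707, -0.0], [-0.001, 0.001, -1.0]]
force: [-0.4, -0.7, 1.0]
opening: 1.003
grasp_force: 0.0
```

>>> servo_tool([
  {"offset":[0,0,0],"dr":[0,0,0]},
  {"offset":[0,0,0],"dr":[0,0,0]},
  {"offset":[0,0,0],"dr":[0,0,0]},
  {"offset":[0,0,0],"dr":[0,0,0]},
  {"offset":[0,0,0],"dr":[0,0,0]},
  {"offset":[0,0,0],"dr":[0,0,0]},
  {"offset":[0,0,0],"dr":[0,0,0]},
  {"offset":[0,0,0],"dr":[0,0,0]},
  {"offset":[0,0,0],"dr":[0,0,0]},
  {"offset":[0,0,0],"dr":[0,0,0]},
], gripper=0.6)

```text
time_s: 26.85
position: [0.6119, -0.1132, 0.0081]
tcp_rot: [[-0.706, 0.708, 0.0], [0.708, 0.706, -0.0], [-0.0, 0.0, -1.0]]
force: [1.1, 0.9, 0.9]
opening: 0.64
grasp_force: 30.0
```

```bash
python3 go.py 454,96.5,68,45
```

```text
p [ 611.9 -113.2    8.1] yang 44.9 t 26.9 open 0.64 F [1.1 0.9 0.9]
454,96.5,68,45 offset [0.2599, 0.0364, -0.06] drz -0.1 dist 0.269
```

>>> servo_tool([
  {"offset":[0,0,-0.008],"dr":[0,0,0]},
  {"offset":[0,0,-0.02],"dr":[0,0,0]},
  {"offset":[0,0,-0.04],"dr":[0,0,0]},
  {"offset":[0.006,0.001,-0.055],"dr":[0,0,0]},
  {"offset":[0.02,0.003,-0.06],"dr":[0,0,0]},
  {"offset":[0.042,0.006,-0.06],"dr":[0,0,0]},
  {"offset":[0.068,0.01,-0.06],"dr":[0,0,0]},
  {"offset":[0.096,0.013,-0.06],"dr":[0,0,0]},
  {"offset":[0.124,0.017,-0.06],"dr":[0,0,0]},
  {"offset":[0.152,0.021,-0.06],"dr":[0,0,0]},
  {"offset":[0.18,0.025,-0.06],"dr":[0,0,0]},
  {"offset":[0.208,0.029,-0.06],"dr":[0,0,0]},
  {"offset":[0.232,0.033,-0.06],"dr":[0,0,0]},
  {"offset":[0.249,0.035,-0.06],"dr":[0,0,0]},
  {"offset":[0.26,0.036,-0.06],"dr":[0,0,0]},
  {"offset":[0.26,0.036,-0.06],"dr":[0,0,0]},
  {"offset":[0.26,0.036,-0.06],"dr":[0,0,0]},
  {"offset":[0.26,0.036,-0.06],"dr":[0,0,0]},
  {"offset":[0.26,0.036,-0.06],"dr":[0,0,0]},
  {"offset":[0.26,0.036,-0.06],"dr":[0,0,0]},
])

```text
time_s: 28.52
position: [0.4546, 0.0954, 0.068]
tcp_rot: [[-0.706, 0.709, 0.001], [0.709, 0.706, -0.0], [-0.001, 0.001, -1.0]]
force: [-0.0, -0.2, -1.4]
opening: 0.635
grasp_force: 30.0
```

```bash
python3 go.py 454,96.5,10,45
```

```text
p [454.6  95.4  68. ] yang 44.9 t 28.5 open 0.635 F [-0.  -0.2 -1.4]
454,96.5,10,45 offset [0.0012, 0.0003, 0.058] drz -0.1 dist 0.058
```

>>> servo_tool([
  {"offset":[0.001,0,0.012],"dr":[0,0,0]},
  {"offset":[0.001,0,0.026],"dr":[0,0,0]},
  {"offset":[0.001,0,0.038],"dr":[0,0,0]},
  {"offset":[0.001,0,0.048],"dr":[0,0,0]},
  {"offset":[0.001,0,0.054],"dr":[0,0,0]},
  {"offset":[0.001,0,0.057],"dr":[0,0,0]},
  {"offset":[0.001,0,0.0585],"dr":[0,0,0]},
  {"offset":[0.001,0,0.0585],"dr":[0,0,0]},
  {"offset":[0.001,0,0.0585],"dr":[0,0,0]},
  {"offset":[0.001,0,0.0585],"dr":[0,0,0]},
])

```text
time_s: 29.35
position: [0.4531, 0.0969, 0.0099]
tcp_rot: [[-0.707, 0.708, 0.001], [0.708, 0.707, -0.0], [-0.001, 0.001, -1.0]]
force: [-0.2, -0.1, -1.7]
opening: 0.639
grasp_force: 30.0
```

>>> servo_tool([
  {"offset":[0,0,0.0004],"dr":[0,0,0]},
  {"offset":[0,0,0.0008],"dr":[0,0,0]},
  {"offset":[0,0,0.0012],"dr":[0,0,0]},
  {"offset":[0,0,0.0012],"dr":[0,0,0]},
  {"offset":[0,0,0.0012],"dr":[0,0,0]},
])

```text
time_s: 29.77
position: [0.4528, 0.0969, 0.0083]
tcp_rot: [[-0.707, 0.708, 0.0], [0.708, 0.707, -0.0], [-0.0, 0.0, -1.0]]
force: [0.2, -0.6, -0.8]
opening: 0.638
grasp_force: 30.0
```

>>> servo_tool([
  {"offset":[0,0,0.0003],"dr":[0,0,0]},
  {"offset":[0,0,0.0005],"dr":[0,0,0]},
  {"offset":[0,0,0.0005],"dr":[0,0,0]},
  {"offset":[0,0,0.0005],"dr":[0,0,0]},
])

```text
time_s: 30.1
position: [0.4528, 0.0969, 0.008]
tcp_rot: [[-0.707, 0.708, 0.0], [0.708, 0.707, -0.0], [-0.0, 0.0, -1.0]]
force: [-1.2, 0.1, 2.3]
opening: 0.638
grasp_force: 30.0
```

>>> servo_tool([
  {"offset":[0,0,0],"dr":[0,0,0]},
  {"offset":[0,0,0],"dr":[0,0,0]},
  {"offset":[0,0,0],"dr":[0,0,0]},
  {"offset":[0,0,0],"dr":[0,0,0]},
  {"offset":[0,0,-0.005],"dr":[0,0,0]},
  {"offset":[0,0,-0.02],"dr":[0,0,0]},
  {"offset":[0,0,-0.045],"dr":[0,0,0]},
  {"offset":[0,0,-0.075],"dr":[0,0,0]},
  {"offset":[0,0,-0.105],"dr":[0,0,0]},
  {"offset":[0,0,-0.12],"dr":[0,0,0]},
  {"offset":[0.014,-0.014,-0.12],"dr":[0,0,0]},
  {"offset":[0.01,-0.04,-0.12],"dr":[0,0,0]},
  {"offset":[0.005,-0.075,-0.12],"dr":[0,0,0]},
  {"offset":[-0.005,-0.11,-0.12],"dr":[0,0,0]},
  {"offset":[-0.02,-0.13,-0.12],"dr":[0,0,0]},
  {"offset":[-0.045,-0.14,-0.12],"dr":[0,0,0]},
  {"offset":[-0.065,-0.14,-0.12],"dr":[0,0,0]},
  {"offset":[-0.08,-0.14,-0.12],"dr":[0,0,0]},
  {"offset":[-0.08,-0.14,-0.12],"dr":[0,0,0]},
], gripper=-1)

```text
time_s: 31.68
position: [0.4137, -0.0616, 0.1284]
tcp_rot: [[-0.705, 0.71, 0.006], [0.71, 0.705, -0.003], [-0.006, 0.002, -1.0]]
force: [1.0, -0.7, -0.0]
opening: 1.004
grasp_force: 0.0
```

```bash
python3 go.py 472,-284,80,85; python3 - <<'E'
from h import *
o=[]
for n,V in(('top',[(204,179),(277,236),(434,226)]),('side',[(344,152),(299,190),(321,295)])):
    c=viewer.capture(n); f=4; r=[]
    for u,v in V:
        i=c['color'][v-36:v+36,u-33:u+33,::-1].copy(); r.append(cv2.resize(i,None,fx=f,fy=f,interpolation=cv2.INTER_CUBIC))
    o.append(np.hstack(r))
cv2.imwrite('pics/h5.png',np.vstack(o))
E
```

```text
p [413.7 -61.6 128.4] yang 44.8 t 31.7 open 1.004 F [ 1.  -0.7 -0. ]
472,-284,80,85 offset [-0.1986, -0.1155, 0.0493] drz -40.2 dist 0.235
```

View pics/h5.png

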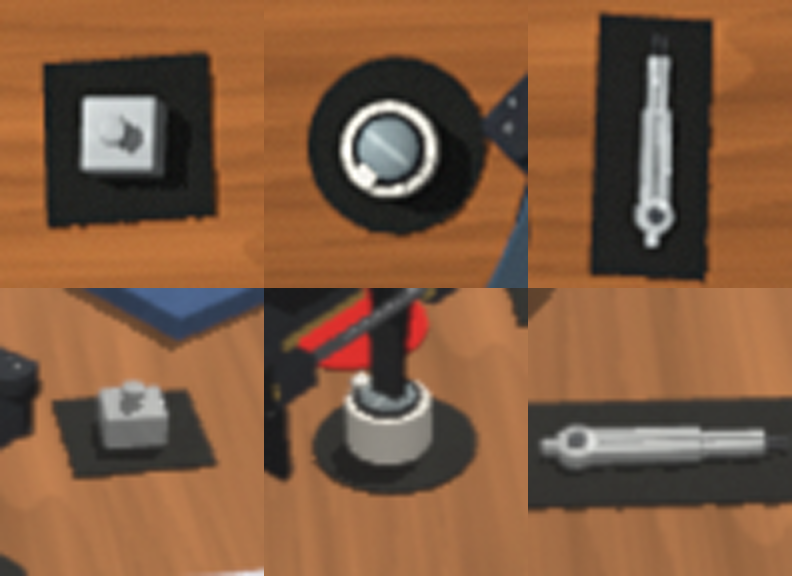

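```bash
python3 - <<'E'
from m import *
t=viewer.capture('top'); s=viewer.capture('side')
def q(c,u,v,x,y,z): return (at(c,u-33+x/4-.4,v-36+y/4-.4,z)[:2]*1000).round(1)
W=[q(t,204,179,*p,.029) for p in[(82,97),(155,96),(155,173),(80,174)]]; print('weight',W,np.mean(W,0))
P=[q(t,204,179,*p,.003) for p in[(44,66),(208,54),(216,213),(50,227)]]; print('sq',np.mean(P,0))
print('compass',q(t,277,236,125,147,.037))
print('div',[q(t,434,226,*p,.01) for p in[(128,216),(131,34),(124,247)]],[q(s,321,295,*p,.01) for p in[(577-528,440-288),(541-528,446-288)]])
pads(t,dict(long=(432,226),round=(277,236),square=(204,179))); pads(s,dict(long=(321,295)))
E
```

```text
weight [array([627.4, 302.3]), array([626.7, 257.1]), array([578.8, 256.8]), array([579.5, 303.1])] [603.1   279.825]
sq [604.825 280.3  ]
compass [451.5  97.2]
div [array([ 425.6, -281.2]), array([ 536.2, -289.3]), array([ 407.1, -277.8])] [array([ 427.3, -279.3]), array([ 408.5, -281.2])]
long ((467.78021240234375, -283.0652160644531), (69.06731414794922, 158.2781524658203), 84.94156646728516)
round ((471.4348449707031, 63.220741271972656), 91.24405670166016) round ((457.049560546875, 64.9285888671875), (107.33261108398438, 171.48976135253906), 6.649972915649414)
square ((604.7142944335938, 280.71240234375), (103.34258270263672, 104.87753295898438), 2.3402981758117676)
long ((468.961669921875, -286.8670349121094), (67.66108703613281, 155.80604553222656), 84.966552734375)
```

The dividers sit about 4 mm off along the pad, so I'll re-grip them and shift them back.

```bash
python3 go.py 472,-284,60,85
```

```text
p [408.6 -57.4 127.6] yang 45.0 t 31.9 open 1.003 F [-0.3 -0.9  0.9]
472,-284,60,85 offset [-0.2053, -0.1153, 0.0672] drz -40.0 dist 0.245
```

>>> servo_tool([
  {"offset":[-0.015,-0.008,0],"dr":[0,0,-4]},
  {"offset":[-0.035,-0.02,0],"dr":[0,0,-9]},
  {"offset":[-0.06,-0.034,0],"dr":[0,0,-14]},
  {"offset":[-0.085,-0.048,0],"dr":[0,0,-19]},
  {"offset":[-0.11,-0.062,0],"dr":[0,0,-24]},
  {"offset":[-0.135,-0.076,0],"dr":[0,0,-29]},
  {"offset":[-0.16,-0.09,0.01],"dr":[0,0,-34]},
  {"offset":[-0.182,-0.102,0.03],"dr":[0,0,-38]},
  {"offset":[-0.198,-0.111,0.05],"dr":[0,0,-40]},
  {"offset":[-0.205,-0.115,0.067],"dr":[0,0,-40]},
  {"offset":[-0.205,-0.115,0.067],"dr":[0,0,-40]},
  {"offset":[-0.205,-0.115,0.067],"dr":[0,0,-40]},
  {"offset":[-0.205,-0.115,0.067],"dr":[0,0,-40]},
])

```text
time_s: 32.97
position: [0.4731, -0.2832, 0.0612]
tcp_rot: [[-0.996, 0.087, -0.001], [0.087, 0.996, 0.001], [0.001, 0.001, -1.0]]
force: [-0.4, -0.6, -0.2]
opening: 1.002
grasp_force: 0.0
```

```bash
python3 go.py 472,-284.2,5,85
```

```text
p [ 473.1 -283.2   61.2] yang 85.0 t 33.0 open 1.002 F [-0.4 -0.6 -0.2]
472,-284.2,5,85 offset [0.0009, -0.0012, 0.0562] drz 0.0 dist 0.056
```

>>> servo_tool([
  {"offset":[0.001,-0.001,0.012],"dr":[0,0,0]},
  {"offset":[0.001,-0.001,0.025],"dr":[0,0,0]},
  {"offset":[0.001,-0.001,0.037],"dr":[0,0,0]},
  {"offset":[0.001,-0.001,0.046],"dr":[0,0,0]},
  {"offset":[0.001,-0.001,0.052],"dr":[0,0,0]},
  {"offset":[0.001,-0.001,0.055],"dr":[0,0,0]},
  {"offset":[0.001,-0.001,0.056],"dr":[0,0,0]},
  {"offset":[0.001,-0.001,0.056],"dr":[0,0,0]},
  {"offset":[0.001,-0.001,0.056],"dr":[0,0,0]},
  {"offset":[0.001,-0.001,0.056],"dr":[0,0,0]},
])

```text
time_s: 33.8
position: [0.4728, -0.2861, 0.0052]
tcp_rot: [[-0.996, 0.088, 0.001], [0.088, 0.996, -0.001], [-0.001, -0.001, -1.0]]
force: [0.6, -0.4, 0.5]
opening: 1.001
grasp_force: 0.0
```

>>> servo_tool([
  {"offset":[0,0,0],"dr":[0,0,0]},
  {"offset":[0,0,0],"dr":[0,0,0]},
  {"offset":[0,0,0],"dr":[0,0,0]},
  {"offset":[0,0,0],"dr":[0,0,0]},
  {"offset":[0,0,0],"dr":[0,0,0]},
  {"offset":[0,0,0],"dr":[0,0,0]},
  {"offset":[0,0,0],"dr":[0,0,0]},
  {"offset":[0,0,0],"dr":[0,0,0]},
  {"offset":[0,0,0],"dr":[0,0,0]},
  {"offset":[0,0,0],"dr":[0,0,0]},
  {"offset":[0,0,0],"dr":[0,0,0]},
  {"offset":[0,0,0],"dr":[0,0,0]},
  {"offset":[0,0,0],"dr":[0,0,0]},
  {"offset":[0,0,0],"dr":[0,0,0]},
], gripper=1)

```text
time_s: 34.97
position: [0.4725, -0.2858, 0.0047]
tcp_rot: [[-0.996, 0.088, -0.0], [0.088, 0.996, 0.0], [0.0, 0.0, -1.0]]
force: [-0.4, 0.4, 0.3]
opening: 0.176
grasp_force: 30.0
```

>>> servo_tool([
  {"offset":[0,0,-0.003],"dr":[0,0,0]},
  {"offset":[0,0,-0.006],"dr":[0,0,0]},
  {"offset":[0.0015,0.001,-0.006],"dr":[0,0,0]},
  {"offset":[0.003,0.002,-0.006],"dr":[0,0,0]},
  {"offset":[0.0045,0.0025,-0.006],"dr":[0,0,0]},
  {"offset":[0.0045,0.0025,-0.006],"dr":[0,0,0]},
  {"offset":[0.0045,0.0025,-0.006],"dr":[0,0,0]},
  {"offset":[0.0045,0.0025,-0.004],"dr":[0,0,0]},
  {"offset":[0.0045,0.0025,-0.0025],"dr":[0,0,0]},
  {"offset":[0.0045,0.0025,-0.0015],"dr":[0,0,0]},
  {"offset":[0.0045,0.0025,-0.0007],"dr":[0,0,0]},
  {"offset":[0.0045,0.0025,0],"dr":[0,0,0]},
  {"offset":[0.0045,0.0025,0],"dr":[0,0,0]},
  {"offset":[0.0045,0.0025,0],"dr":[0,0,0]},
])

```text
time_s: 36.13
position: [0.4683, -0.283, 0.0047]
tcp_rot: [[-0.996, 0.088, 0.0], [0.088, 0.996, -0.0], [-0.0, -0.0, -1.0]]
force: [0.6, -0.1, -0.1]
opening: 0.184
grasp_force: 30.0
```

Back at contact height with no load. Release and clear away.

>>> servo_tool([
  {"offset":[0,0,0],"dr":[0,0,0]},
  {"offset":[0,0,0],"dr":[0,0,0]},
  {"offset":[0,0,0],"dr":[0,0,0]},
  {"offset":[0,0,0],"dr":[0,0,0]},
  {"offset":[0,0,0],"dr":[0,0,0]},
  {"offset":[0,0,-0.005],"dr":[0,0,0]},
  {"offset":[0,0,-0.02],"dr":[0,0,0]},
  {"offset":[0,0,-0.045],"dr":[0,0,0]},
  {"offset":[0,0,-0.075],"dr":[0,0,0]},
  {"offset":[0,0,-0.105],"dr":[0,0,0]},
  {"offset":[0,0.02,-0.13],"dr":[0,0,0]},
  {"offset":[0,0.05,-0.14],"dr":[0,0,0]},
  {"offset":[0,0.08,-0.14],"dr":[0,0,0]},
  {"offset":[0,0.11,-0.14],"dr":[0,0,0]},
  {"offset":[0,0.13,-0.14],"dr":[0,0,0]},
  {"offset":[0,0.14,-0.14],"dr":[0,0,0]},
  {"offset":[0,0.14,-0.14],"dr":[0,0,0]},
  {"offset":[0,0.14,-0.14],"dr":[0,0,0]},
  {"offset":[0,0.14,-0.14],"dr":[0,0,0]},
], gripper=-1)

```text
time_s: 37.72
position: [0.4812, -0.1448, 0.1449]
tcp_rot: [[-0.996, 0.089, 0.001], [0.089, 0.996, -0.001], [-0.001, -0.001, -1.0]]
force: [-0.1, -0.4, 0.2]
opening: 1.0
grasp_force: 0.0
```

```bash
python3 - <<'E'
from h import *
cap('top','top9.png')
E
```

```text
(no output)
```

View pics/top9.png

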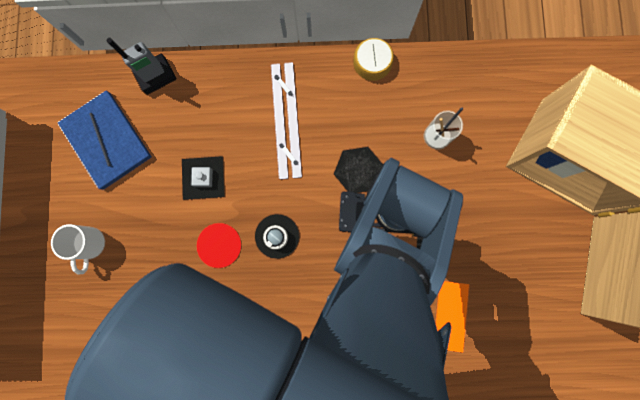

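The weight at (202,177) and the compass at (275,236) are centred on their pads. The arm hides the long pad here, so I'll check that from the side.

```bash
python3 - <<'E'
from h import *
c=cap('side','side9.png'); print(bot.read_state()['qvel'].round(1))
E
```

```text
[-0.2  0.1  0.2  0.2  0.1  0.1]
```

View pics/side9.png

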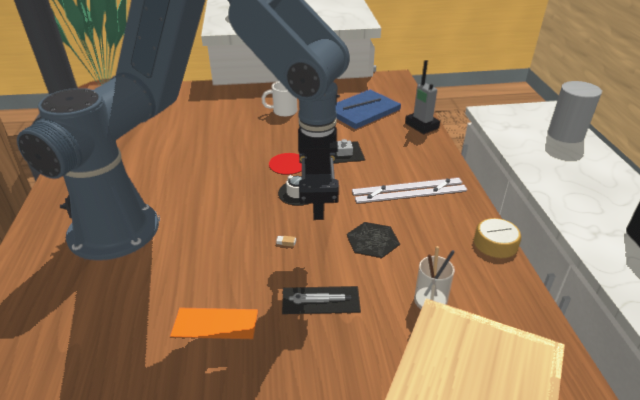

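The side view shows the dividers lying along the long pad, centred near (320,298). The eraser (286,241), rule and cup have not moved.

```bash
python3 -c "
from rig import ticket; print(ticket.hand_in())"
```

```text
the job is handed in; nothing more can be done
None
```

The job is handed in: the compass is on the round pad, the dividers lie along the long pad, and the chart weight is on the square pad. Each looked within about 3 mm of its pad's middle in the last pictures, and the compass waited on the six-sided pad along the way.

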